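Key on the slide viewer and hold its shutter open

TASK

Light the slide on the blue-light viewer for an exposure: take the square-headed key from the key stand, push it fully home in the viewer's key switch, turn it clockwise to its stop and leave it there. Then take the knob of the sprung shutter rod, draw the rod out of its tube until the dark ring on it stands at the tube's mouth, and finish holding it steadily there, since the shutter closes when it is let go. Do not disturb the slide, the round-headed key or the other things on the bench.

Things in the scene. Friction and masses are not known exactly. Their poses are not given: they have to be found in the camera images.
- viewer: The slide viewer: fixed low off-white box, 240 x 240 x 100 mm high. Origin: centre of its underside; z up, -x its front with a grey control strip flush with the top, -y its right side. On the strip: key switch at (-90, 60) mm, 14 mm high dimmer knob at (-90, -65) mm. A 25 mm tube sticks out level from its right side, y = -120 to -170 mm at x = 0, axis 70 mm up.
- lock_slot (a point): Centre of the top face of the key switch's round steel plug (31 mm across), 105 mm above the bench, 5 mm above the control strip. The frame turns with keyswitch: z up, y along the key slot, which is 14 mm long, 6.6 mm wide, 26 mm deep. A fixed steel bezel, 42 mm across and 4 mm high, surrounds the plug.
- keyswitch (a joint): Angle of the lock plug in rad: 0 = off, grows clockwise seen from above, up to its stop at 1.05 = on. It stays where it is left (friction about 0.06 N m). The key has about 0.14 rad of play in the slot, so the key must turn about 1.2 rad in all.
- key: The viewer's key, 35 g, upright in one slot of the stand: square-cornered black head 10 (x) x 32 (y) mm, from 12 to 42 mm above the origin. Origin: centre of the underside of its 20 mm round shoulder, which rests on the stand's top or, fully home, on the lock plug's face; z up. Blade below it 5 (x) x 12 (y) mm, 22 mm long with its rounded tip; it fits also turned by pi.
- spare_key: Another key, to be left in the stand: same frame and size, but its head is a round black disc 32 mm across and 10 mm thick.
- key_stand: Grey block fixed on the bench, 50 (x) x 110 (y) x 40 mm high, on a thin foot. Origin: centre of its underside. Two 8 x 15 mm slots, 30 mm deep, at y = -28 and +28 mm of its frame; either may hold the viewer's key.
- shutter_rod (a joint): How far the rod is drawn out of its tube along the viewer's -y, in m: 0 = sprung home, end stop 0.070. The 8 mm wide dark ring on the 14 mm steel rod is hidden in the tube at first; its middle stands at the tube's mouth at 0.040. An inner spring pulls the rod back: about 4 N at 0, 8.4 N at the ring.
- pull_knob (a point): Aluminium pull knob on the end of the rod. Origin: centre of its neck, on the rod's axis, 70 mm above the bench, 26 mm outside the tube's mouth when the rod is home; axes as the viewer's (-y points out of the tube). Neck round, 20 mm thick, 36 mm long along y (18 mm either side of the origin); then an outer flange 32 mm across, 8 mm thick.
- tube_mouth (a point): Centre of the mouth of the fixed tube, on the rod's axis; axes as the viewer's.
- slide_carrier: Aluminium frame with a glass slide, 100 x 50 x 5 mm, lying loose on the viewer's window. Origin: centre of its underside.
- slide_box: Loose teal box with smoky lid, 100 x 130 x 55 mm. Origin: centre of its underside.
- reagent_bottle: Loose clear bottle with an orange cap, 66 mm across, 150 mm tall. Origin: centre of its underside.
- beaker: Loose glass beaker, 68 mm across, 85 mm tall. Origin: centre of its underside.
- slide_mailer: Loose white flat box, 34 x 85 x 18 mm. Origin: centre of its underside.
- tube_rack: Fixed white rack, 80 x 200 x 45 mm, with capped tubes up to 100 mm above the bench. Origin: centre of its underside.

How it is judged:
On the way, in this order (a step that is already met when the one before it is completed fails the run):
1. the square-headed key is fully home in the key switch (horizontal distance between key and lock_slot below 0.003 m and z of key in the frame of lock_slot below 0.003 m and angle between key's own z axis and vertical below 0.12 rad), for 0.1 s.
2. the key has turned the switch clockwise to its stop (value of joint keyswitch above 0.93 rad and contact force between key and the fingers above 0.3 N), for 0.1 s.
At the end, for the whole second after the job is handed in: The rod is drawn out 40 mm, within 6 mm (the ring at the tube's mouth), standing still, and the fingers hold it by its knob with more than 4 N; the square-headed key is let go, fully home in the switch (within 4 mm) and turned at least 0.93 rad (value of joint shutter_rod between 0.034 and 0.046 m and velocity of joint shutter_rod between -0.01 and 0.01 m/s and contact force between shutter_rod and the fingers above 4 N and value of joint keyswitch above 0.93 rad and horizontal distance between key and lock_slot below 0.004 m and z of key in the frame of lock_slot below 0.004 m and contact force between key and the arm below 0.1 N and contact force between key and the fingers below 0.1 N); the arm keeps its last pose, push and grip.
It fails at once if the slide carrier is shifted on the window by more than 10 mm (distance of slide_carrier from where it was at the start of the episode above 0.01 m).
It fails at once if the round-headed key is taken or knocked out of place (distance of spare_key from where it was at the start of the episode above 0.012 m).
It fails at once if another thing on the bench is pushed about (distance of any of slide_box, reagent_bottle, beaker, slide_mailer from where it was at the start of the episode above 0.02 m).
It also fails if it takes over 58 s, if anything falls off the work surface, if the arm or the gripper's body presses on something with over 40 N, if the wrist force passes 120 N, or if a joint passes its speed limit or range.

ROBOT

A 6-joint arm with a two-finger parallel gripper is mounted at the origin on the work surface. World frame = base frame: x ahead of the robot, y to its left, z up, the work surface at z = 0. Lengths are in m, angles in rad, forces in N, time in s.
With the tool pointing down it reaches from about 0.35 to 0.775 m from the base axis. Payload 5.5 kg.
Tool frame: the origin (TCP) lies at the very end of the fingers, on their centre line; the grasp point (between the pads) lies 19 mm behind it; z points along the fingers, y is the direction in which the jaws open and shut (so a half turn about z gives the same grasp; the last joint's range is limited). The gripper opens to 85 mm and grips with 20 to 120 N. Pads are 22 mm wide; open, the fingers measure 114 mm over their backs; the gripper's body (76 mm by 85 mm) begins 54 mm behind the grasp point. The pads swing forward as they close: fully open they stand 13 mm farther back than shut.
Start: joints at [1.033, 0.313, 0.046, 1.304, 0, 1.431], TCP at [0.223, 0.53, 0.231] pointing down, gripper open.
Joint ranges: [-2.76, 2.76], [-0.86, 1.69], [-1.03, 1.26], [-2.2, 2.34], [-1.47, 1.5], [-3.14, 3.14]. Speed limits (rad/s): [2.57, 2.57, 3.14, 3.14, 3.14, 3.14].

INTERFACE

Orientations are given as a unit quaternion [w, x, y, z].
In Python, from workcell import get_state, imaging, env, spotter gives the robot as it stands.
- The arm moves only by the tool play_rows, never from a script. Its argument "moves" is a list of rows, each an object with "claw": the finger opening in cm, from 0 to 8.54; "delta_pos": the shift along the tool's x, y, z in cm, a list of three; "twist": the turn about the tool's z in degrees. A call has 1 to 12 rows; each row is the pose to reach, as a shift and turn from the pose commanded when the call began, along the tool's axes at that moment; what a row does not reach only later rows make up. A row lasts 1/8 s, in which the tool goes at most 62.5 mm and 10.7 degrees, less where a joint would pass 70% of its speed; a pose out of reach is approached as far as the arm can. A call with a gripper value outside its range is refused whole. The fingers move at their own pace and stop on an object; "force" is the grip in N (left out, the last holds). Time passes only in rows, so rows that repeat a pose let the fingers close. It gives the time, the measured TCP pose, the force and the opening at its end, in the units of the state.
- get_state(): the state, without advancing time (a new reading comes with each control period).
- imaging.read_camera(name): name is "side" or "top"; returns the picture (400x640x3 uint8, red, green, blue); there is no depth.
- imaging.camera_info(name): a dict with "fx", "fy", "cx", "cy" (pixels), "k1" (the pictures are not rectified: a ray, as slopes to the right and down, at radius r is drawn at 1 + k1 r^2 times it, then the intrinsics apply), "world_to_cam" (4x4, takes a point from world to camera coordinates). Camera axes: x right, y down, z forward; pixel columns grow to the right and rows downward; lengths in m; the calibration is good to about 2 mm. A picture is of the moment at which its call begins. camera_info takes no time and is no camera call.
- env.hand_in(): hands the job in, once; it reports no verdict.
Trained networks look in the newest picture that a camera, given by its name, has taken for a name from the list of things; names that differ only in an ending like _2 or _b are one class to them, and where a whole thing is asked for, a point or a joint stands for the part that bears it (a point fixed in the world has none). Each returns a list of dicts, best first, with "conf" (0 to 1); they miss things now and then, are a little off and sometimes report something else, mostly with a low value. They report only what shows in the picture. A call takes as long as a camera call.
- spotter.spot_in(camera, query): "extent" ([left, top, right, bottom] in pixels, round what is visible of it).
The state is a dict: "clock": time; "joint_pos": joint angles; "qvel": joint speeds; "tau": joint torques, N m; "tcp_pos": TCP position; "orientation": TCP orientation; "wrist_force": force on the tool from outside, world axes, zero at the start; "ft_torque": the same for the moment, N m; "finger_gap": finger opening in m.
Only numpy, scipy, OpenCV 4.12 (cv2) and the standard library are available. Lean on these libraries where they do the work, as an engineer would, in place of code of your own. Each camera call takes 0.05 s, during which the arm holds its last target. There are 200 camera calls.

## Working session

There is one attempt and no reset: what is moved stays moved. The work goes in short steps, Python scripts to look and compute and a tool call to move; the robot and the scene stay as the last step left them, time stands still between calls to the robot, and variables do not carry over. Pictures are saved under pics/ and viewed, about 8 in all and at most 12, crops included, and the job is handed in when it is done.

Besides the shell and the picture viewer there is one more tool, called after "Emit:" as name(argument=value, ...) on one line, values as JSON. play_rows: Moves the arm, as the interface text tells. Its arguments: {"type":"object","properties":{"moves":{"type":"array"},"force":{"type":"number"}},"required":["moves"]}

```bash
mkdir -p pics; cat > h.py <<'E'
import numpy as np, cv2
from workcell import get_state, imaging, env, spotter
def cam(n):
    i=imaging.camera_info(n); return i,np.array(i["world_to_cam"])
def proj(n,P):
    i,T=cam(n); p=(T@np.r_[P,1])[:3]; s=p[:2]/p[2]; s=s*(1+i["k1"]*(s@s))
    return np.array([i["fx"]*s[0]+i["cx"],i["fy"]*s[1]+i["cy"]])
def unproj(n,uv,z):
    i,T=cam(n); d=np.array([(uv[0]-i["cx"])/i["fx"],(uv[1]-i["cy"])/i["fy"]]); s=d.copy()
    for _ in range(30): s=d/(1+i["k1"]*(s@s))
    R=T[:3,:3]; o=-R.T@T[:3,3]; r=R.T@np.r_[s,1]
    return o+r*(z-o[2])/r[2]
def save(n,f):
    im=imaging.read_camera(n); cv2.imwrite(f"pics/{f}.png",im[...,::-1]); return im
E
python3 - <<'E'
from h import *
for n in("top","side"):
    save(n,n+"0"); i,T=cam(n); print(n,i["fx"],i["k1"],(-T[:3,:3].T@T[:3,3]).round(3),T[2,:3].round(2))
    for q in ["viewer","key","spare_key","key_stand","keyswitch","pull_knob","slide_carrier"]:
        print(q,[(np.round(r["extent"]).tolist(),round(r["conf"],2)) for r in spotter.spot_in(n,q)[:3]])
s=get_state();print(s)
E
```

```text
top 495.1120322485895 0.03838941421480019 [0.247 0.026 1.489] [ 0.21 -0.   -0.98]
viewer []
key [([193.0, 212.0, 203.0, 222.0], 0.59)]
spare_key []
key_stand [([190.0, 206.0, 234.0, 231.0], 0.71)]
keyswitch [([212.0, 212.0, 224.0, 218.0], 0.69), ([304.0, 214.0, 311.0, 224.0], 0.38), ([134.0, 208.0, 166.0, 229.0], 0.18)]
pull_knob [([391.0, 210.0, 407.0, 221.0], 0.5), ([436.0, 159.0, 508.0, 191.0], 0.38)]
slide_carrier [([326.0, 173.0, 350.0, 209.0], 0.93)]
side 403.86743902641143 -0.06917643289036131 [ 0.277 -0.697  0.983] [ 0.24  0.61 -0.76]
viewer [([280.0, 168.0, 376.0, 277.0], 0.94)]
key [([309.0, 192.0, 345.0, 210.0], 0.48)]
spare_key [([270.0, 137.0, 274.0, 148.0], 0.43), ([299.0, 292.0, 318.0, 326.0], 0.33)]
key_stand [([257.0, 134.0, 286.0, 166.0], 0.96)]
keyswitch [([314.0, 343.0, 384.0, 398.0], 0.52), ([286.0, 190.0, 295.0, 192.0], 0.49)]
pull_knob [([328.0, 256.0, 341.0, 278.0], 0.54), ([385.0, 289.0, 459.0, 384.0], 0.35)]
slide_carrier [([309.0, 194.0, 346.0, 210.0], 0.6)]
{'clock': 0.8, 'joint_pos': array([1.03336869e+00, 3.13173455e-01, 4.61315938e-02, 1.30361119e+00,
       5.39711022e-05, 1.43122157e+00]), 'qvel': array([ 1.00451838e-03, -1.71041320e-03,  1.13022012e-03, -6.45844536e-05,
       -5.93187547e-04, -1.69631972e-03]), 'tau': array([ 2.23090669e-04, -4.80383277e+01,  2.98798263e+01, -2.94916690e-04,
       -5.78293134e-05, -1.27627871e-05]), 'tcp_pos': array([0.22278604, 0.53014439, 0.23135124]), 'orientation': array([-1.66541314e-06,  1.97617054e-01,  9.80279294e-01,  7.65331408e-05]), 'wrist_force': array([ 0.61507461,  0.12126606, -0.56818305]), 'ft_torque': array([-0.0417121 , -0.01992855, -0.00207608]), 'finger_gap': 0.08536341427727036}
```

```bash
ls
```

```text
h.py
pics
```

```bash
python3 - <<'E'
import cv2
a=cv2.imread("pics/top0.png")[130:270,150:430]; cv2.imwrite("pics/t1.png",cv2.resize(a,(800,400),interpolation=cv2.INTER_CUBIC))
a=cv2.imread("pics/side0.png")[110:310,220:420]; cv2.imwrite("pics/s1.png",cv2.resize(a,(600,600),interpolation=cv2.INTER_CUBIC))
E
```

```text
(no output)
```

View pics/t1.png

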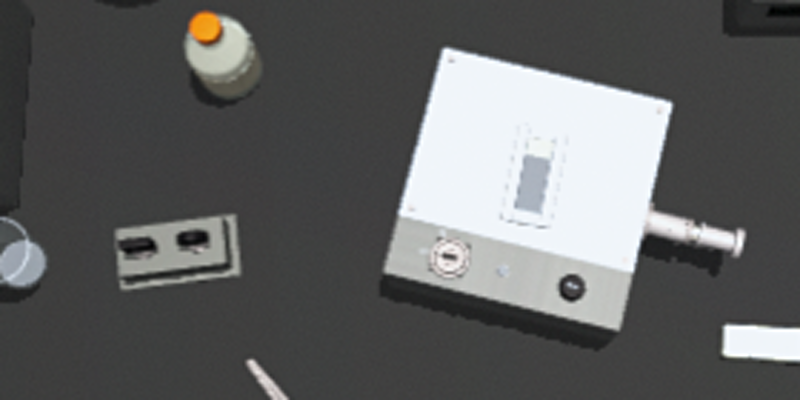

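View pics/s1.png

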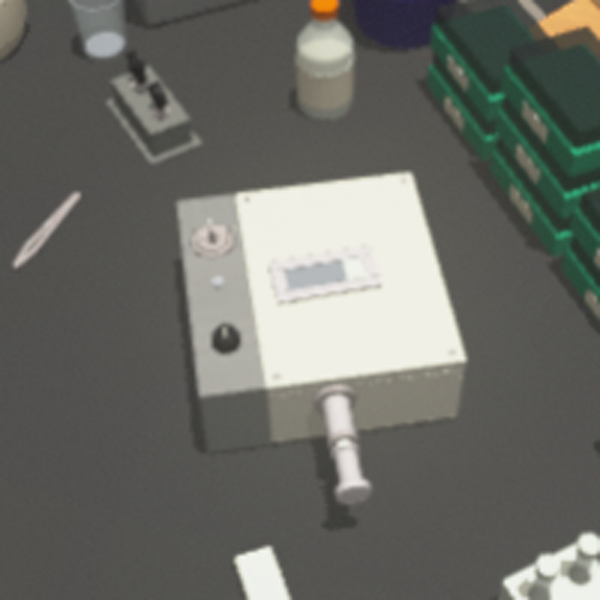

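View pics/top0.png

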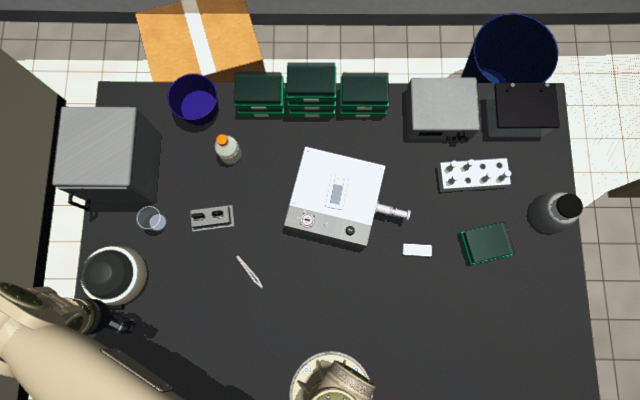

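```bash
python3 - <<'E'
import cv2,numpy as np
t=cv2.imread("pics/top0.png");s=cv2.imread("pics/side0.png")
def c(a,x,y,w,h): return cv2.resize(a[y:y+h,x:x+w],(400,300),interpolation=cv2.INTER_CUBIC)
cv2.imwrite("pics/z1.png",np.vstack([np.hstack([c(t,188,200,48,36),c(s,252,130,40,30)]),np.hstack([c(t,292,205,32,24),c(s,276,176,32,24)])]))
E
```

```text
(no output)
```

View pics/z1.png

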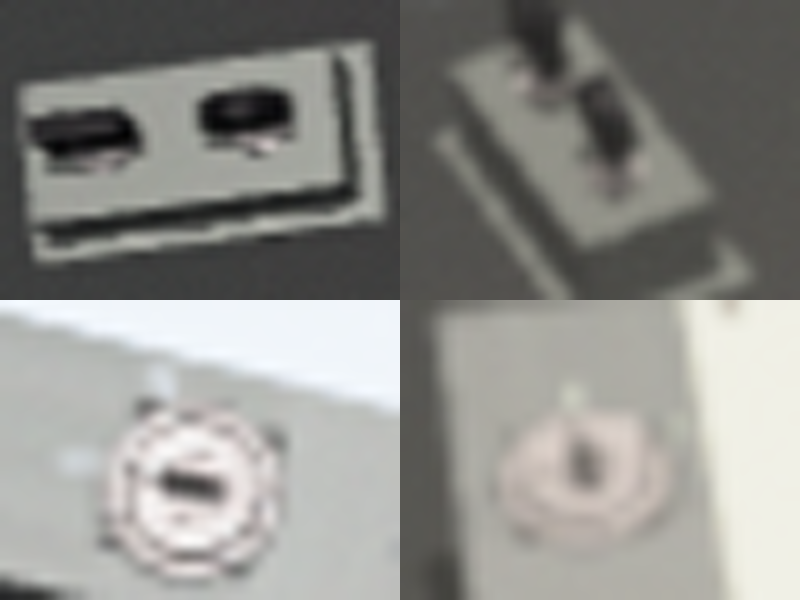

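```bash
cat > m.py <<'E'
from h import *
from scipy.optimize import least_squares
def T(p): return (np.array(p)+.5)/2.857-.5+[150,130]
def S(p): return (np.array(p)+.5)/3-.5+[220,110]
def fit(obs,x0):
    def W(x,P): c,s=np.cos(x[2]),np.sin(x[2]); return np.array([x[0]+c*P[0]-s*P[1],x[1]+s*P[0]+c*P[1],P[2]])
    f=lambda x:np.concatenate([proj(n,W(x,P))-uv for n,P,uv in obs])
    r=least_squares(f,x0,loss="soft_l1"); return r.x,f(r.x).reshape(-1,2).round(2),W
E
python3 - <<'E'
from m import *
a=.12
v=[("top",(a,a,.1),T((445,48))),("top",(a,-a,.1),T((672,102))),("top",(-a,a,.1),T((385,275))),("top",(-a,-a,.1),T((620,330))),
("top",(-.09,.06,.105),np.array([307.0,219.5])),("side",(-.09,.06,.105),np.array([290.3,189.1])),
("side",(a,a,.1),S((412,175))),("side",(a,-a,.1),S((464,360))),("side",(-a,a,.1),S((180,203))),("side",(-a,-a,.1),S((203,396)))]
x,r,W=fit(v,[.65,0,-.2]); print("viewer",x,np.degrees(x[2]));print(r.tolist())
for nm,P in dict(lock=(-.09,.06,.105),knob=(0,-.196,.07),mouth=(0,-.17,.07)).items():
    w=W(x,P); print(nm,w.round(4),proj("top",w).round(1),proj("side",w).round(1))
print("lock top",unproj("top",(307,219.5),.105),"side",unproj("side",(290.3,189.1),.105))
Z=lambda p:(np.array(p)+.5)/8.333-.5+[188,200]
Y=lambda p:(np.array(p)-[400,0]+.5)/10-.5+[252,130]
k=[("top",(.025,.055,.04),Z((20,85))),("top",(.025,-.055,.04),Z((337,52))),("top",(-.025,.055,.04),Z((35,228))),("top",(-.025,-.055,.04),Z((352,186))),
("side",(.025,-.055,.04),Y((712,192))),("side",(-.025,-.055,.04),Y((582,248))),("side",(-.025,.055,.04),Y((452,72))),("side",(.025,.055,.04),Y((575,18)))]
x,r,W=fit(k,[.6,.35,.1]);print("stand",x,np.degrees(x[2]));print(r.tolist())
for s in(.028,-.028):
    for h in(.04,.052,.082):
        w=W(x,(0,s,h)); print(w.round(4),(8.333*(proj("top",w)-[188,200])).round(),(10*(proj("side",w)-[252,130])+[400,0]).round())
E
```

```text
viewer [ 0.55303988 -0.01132867 -0.23922278] -13.706455723318156
[[-0.44, -0.13], [0.02, -0.01], [-0.47, -1.02], [-0.12, 0.12], [0.06, 0.01], [0.36, 0.43], [-0.22, -0.41], [1.16, 0.49], [-0.81, -0.05], [-0.74, 0.81]]
lock [0.4798 0.0683 0.105 ] [307.1 219.5] [290.7 189.5]
knob [ 0.5066 -0.2017  0.07  ] [400.3 212.8] [336.4 266.6]
mouth [ 0.5128 -0.1765  0.07  ] [391.6 210.7] [334.7 258.2]
lock top [0.47984067 0.06845716 0.105     ] side [0.47942996 0.07030166 0.105     ]
stand [0.50006933 0.35911183 0.13391111] 7.672541396435898
[[0.26, 0.43], [-0.66, -0.33], [-0.31, -0.17], [-0.96, 0.05], [0.28, 1.11], [0.14, 0.75], [-0.06, 0.18], [0.33, 0.77]]
[0.4963 0.3869 0.04  ] [100. 144.] [542.  88.]
[0.4963 0.3869 0.052 ] [ 92. 138.] [538.  62.]
[0.4963 0.3869 0.082 ] [ 71. 123.] [528.  -4.]
[0.5038 0.3314 0.04  ] [258. 124.] [611. 179.]
[0.5038 0.3314 0.052 ] [251. 118.] [607. 153.]
[0.5038 0.3314 0.082 ] [233. 102.] [597.  87.]
```

Emit:
play_rows(moves=[{"claw": 5, "delta_pos": [-2.5, -0.2, 0], "twist": -10}, {"claw": 5, "delta_pos": [-5, -0.4, 0.5], "twist": -20}, {"claw": 5, "delta_pos": [-8, -0.6, 1], "twist": -30}, {"claw": 5, "delta_pos": [-11, -0.9, 2], "twist": -40}, {"claw": 5, "delta_pos": [-14, -1.2, 3], "twist": -50}, {"claw": 5, "delta_pos": [-17, -1.5, 4], "twist": -60}, {"claw": 5, "delta_pos": [-20, -1.8, 5], "twist": -70}, {"claw": 5, "delta_pos": [-23, -2, 6], "twist": -80}, {"claw": 5, "delta_pos": [-26, -2.3, 7], "twist": -90}, {"claw": 5, "delta_pos": [-29, -2.5, 8], "twist": -100}, {"claw": 5, "delta_pos": [-30.5, -2.6, 8.1], "twist": -110}, {"claw": 5, "delta_pos": [-30.7, -2.6, 8.1], "twist": -120.5}])

```text
clock: 2.3
tcp_pos: [0.4969, 0.3864, 0.1498]
orientation: [0.0, 0.754, -0.656, -0.0]
wrist_force: [-0.2, 0.4, -0.3]
finger_gap: 0.0498
```

```bash
cat >> h.py <<'E'
from scipy.spatial.transform import Rotation as Rn
def tool(s=None):
    s=s or get_state(); q=s["orientation"]; return np.array(s["tcp_pos"]),Rn.from_quat([q[1],q[2],q[3],q[0]]).as_matrix()
def delta(P,yawx):
    """cm shift in tool axes and twist deg to reach world P with tool-x yaw"""
    p,R=tool(); d=R.T@(np.array(P)-p)*100; y=np.degrees(np.arctan2(R[1,0],R[0,0]))
    return d.round(2),round(-((yawx-y+180)%360-180),2)
E
python3 - <<'E'
from h import *
s=get_state();print(s["clock"],s["tcp_pos"],s["joint_pos"],s["finger_gap"],tool()[1][:,2]);print(delta((.4963,.3869,.054),-82.3))
import cv2
t=save("top","t2")[...,::-1];u=save("side","s2")[...,::-1]
c=lambda a,x,y,w,h:cv2.resize(a[y:y+h,x:x+w],(400,300),interpolation=cv2.INTER_CUBIC)
cv2.imwrite("pics/z2.png",np.hstack([c(t,172,190,80,60),c(u,240,110,64,48)]))
E
```

```text
2.3 [0.49686783 0.38635112 0.14975722] [ 5.33523387e-01  4.50918604e-01  4.80052730e-02  1.16826295e+00
 -1.19680770e-04 -1.17594605e+00] 0.04983543948197833 [-2.66283192e-04 -2.96281514e-04 -9.99999921e-01]
(array([-0.06,  0.05,  9.58]), np.float64(0.25))
```

View pics/z2.png

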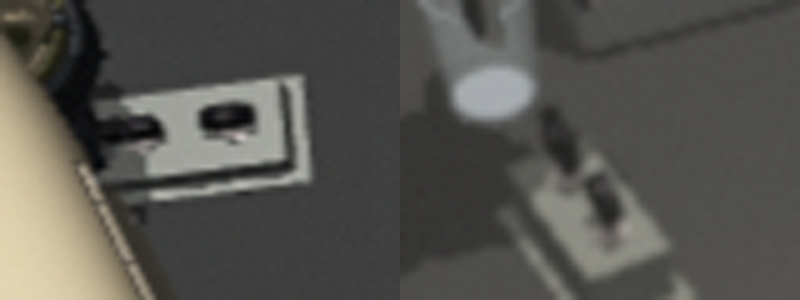

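Emit:
play_rows(moves=[{"claw": 5, "delta_pos": [-0.06, 0.05, 3], "twist": 0.25}, {"claw": 5, "delta_pos": [-0.06, 0.05, 6], "twist": 0.25}, {"claw": 5, "delta_pos": [-0.06, 0.05, 8.5], "twist": 0.25}, {"claw": 5, "delta_pos": [-0.06, 0.05, 9.6], "twist": 0.25}, {"claw": 5, "delta_pos": [-0.06, 0.05, 9.6], "twist": 0.25}, {"claw": 0.5, "delta_pos": [-0.06, 0.05, 9.6], "twist": 0.25}, {"claw": 0.5, "delta_pos": [-0.06, 0.05, 9.6], "twist": 0.25}, {"claw": 0.5, "delta_pos": [-0.06, 0.05, 9.6], "twist": 0.25}, {"claw": 0.5, "delta_pos": [-0.06, 0.05, 9.6], "twist": 0.25}, {"claw": 0.5, "delta_pos": [-0.06, 0.05, 9.6], "twist": 0.25}], force=50)

```text
clock: 3.65
tcp_pos: [0.4967, 0.3884, 0.0555]
orientation: [-0.002, 0.752, -0.66, 0.001]
wrist_force: [4.3, 2.0, 5.9]
finger_gap: 0.0089
```

Emit:
play_rows(moves=[{"claw": 0.5, "delta_pos": [0, 0, -1], "twist": 0}, {"claw": 0.5, "delta_pos": [0, 0, -2], "twist": 0}, {"claw": 0.5, "delta_pos": [0, 0, -4], "twist": 0}, {"claw": 0.5, "delta_pos": [0, 0, -7], "twist": 0}, {"claw": 0.5, "delta_pos": [0, 0, -10], "twist": 0}, {"claw": 0.5, "delta_pos": [0, 0, -13], "twist": 0}, {"claw": 0.5, "delta_pos": [0, 0, -13], "twist": 0}])

```text
clock: 4.53
tcp_pos: [0.4953, 0.3882, 0.1862]
orientation: [-0.001, 0.752, -0.66, 0.0]
wrist_force: [0.2, 1.3, -0.6]
finger_gap: 0.0092
```

```bash
python3 - <<'E'
from h import *
s=get_state();print(s["clock"],s["tcp_pos"],s["joint_pos"],s["finger_gap"],s["wrist_force"],tool()[1][:,2]);print(delta((.4798,.0685,.160),-13.5-90))
E
```

```text
4.525 [0.49530114 0.38818782 0.18620817] [ 5.37047652e-01  4.32275103e-01  1.09662130e-01  1.24602587e+00
  4.76485633e-04 -1.16410835e+00] 0.009164195120422294 [ 0.24703264  1.33637309 -0.5941504 ] [ 0.00160999  0.00151318 -0.99999756]
(array([31.5 ,  5.7 ,  2.57]), np.float64(20.97))
```

Emit:
play_rows(moves=[{"claw": 0.5, "delta_pos": [4, 0.5, 0], "twist": 3}, {"claw": 0.5, "delta_pos": [9, 1.5, 0], "twist": 6}, {"claw": 0.5, "delta_pos": [14, 2.5, 0], "twist": 9}, {"claw": 0.5, "delta_pos": [19, 3.5, 0], "twist": 12}, {"claw": 0.5, "delta_pos": [24, 4.5, 0], "twist": 15}, {"claw": 0.5, "delta_pos": [29, 5.4, 1], "twist": 19}, {"claw": 0.5, "delta_pos": [31.5, 5.7, 2.5], "twist": 21.2}, {"claw": 0.5, "delta_pos": [31.5, 5.7, 2.5], "twist": 21.2}, {"claw": 0.5, "delta_pos": [31.5, 5.7, 2.5], "twist": 21.2}])

```text
clock: 5.65
tcp_pos: [0.4787, 0.0685, 0.1586]
orientation: [-0.001, -0.618, 0.786, 0.001]
wrist_force: [-0.5, -0.4, 0.7]
finger_gap: 0.0089
```

```bash
python3 - <<'E'
from h import *
s=get_state();print(s["clock"],s["tcp_pos"],s["joint_pos"],s["finger_gap"],s["wrist_force"],tool()[1][:,2]);print(delta((.4798,.0685,.160),-13.7-90))
t=save("top","t3")[...,::-1];u=save("side","s3")[...,::-1]
c=lambda a,x,y,w,h:cv2.resize(a[y:y+h,x:x+w],(400,400),interpolation=cv2.INTER_CUBIC)
cv2.imwrite("pics/z3.png",np.hstack([c(t,282,195,50,50),c(u,266,150,50,50)]))
p,R=tool()
for h in (0,-.0155,-.0375): print(h,(8*(proj("top",p+[0,0,h])-[282,195])).round(),(8*(proj("side",p+[0,0,h])-[266,150])+[400,0]).round())
E
```

```text
5.65 [0.47868696 0.06850574 0.15856136] [-2.44406429e-02  1.75655846e-01 -3.16403019e-01  1.08083818e+00
  6.11362964e-04 -1.35585743e+00] 0.008890911334566667 [-0.45515406 -0.41095053  0.73274673] [-2.08514517e-03  6.62518007e-04 -9.99997607e-01]
(array([-0.03, -0.11, -0.14]), np.float64(-0.02))
0 [194. 171.] [584. 213.]
-0.0155 [195. 179.] [587. 243.]
-0.0375 [197. 189.] [592. 284.]
```

View pics/z3.png

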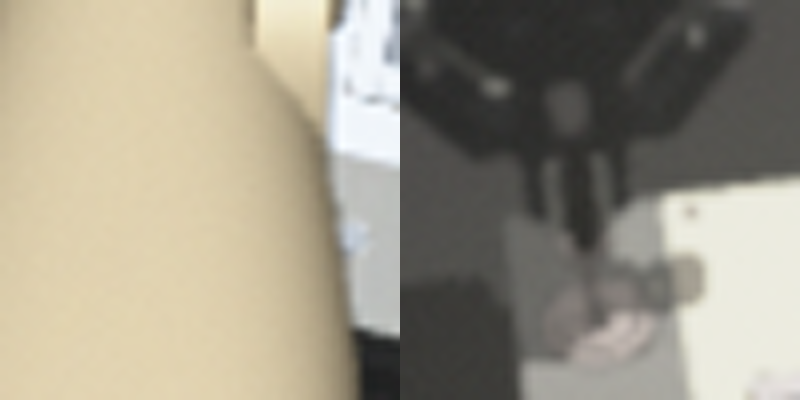

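```bash
cat > ov.py <<'E'
from h import *
def ov(name,u,x0,y0,w,h,curves,sc):
    a=u[y0:y0+h,x0:x0+w].astype(float); a=np.clip((a/ a.max())**.6*255,0,255).astype(np.uint8)
    a=cv2.resize(a,None,fx=sc,fy=sc,interpolation=cv2.INTER_CUBIC)
    b=a.copy()
    for P,col in curves:
        q=np.array([(proj("side",p)-[x0,y0]+.5)*sc for p in P]).round().astype(int)
        cv2.polylines(b,[q],True,col,1)
    cv2.imwrite(f"pics/{name}.png",np.hstack([a,b]))
def key(o,yaw):
    R=np.array([[np.cos(yaw),-np.sin(yaw),0],[np.sin(yaw),np.cos(yaw),0],[0,0,1]])
    rect=lambda x,y,z:[o+R@np.array([sx*x,sy*y,z]) for sx,sy in((1,1),(1,-1),(-1,-1),(-1,1))]
    return [(rect(.005,.016,.012),(0,255,0)),(rect(.005,.016,.042),(0,255,0)),(rect(.0025,.006,0),(255,255,0)),(rect(.0025,.006,-.022),(255,255,0)),(circ(o,.01),(0,255,255))]
def circ(o,r): return [np.array(o)+[r*np.cos(t),r*np.sin(t),0] for t in np.linspace(0,6.28,40)]
E
python3 - <<'E'
from ov import *
u=cv2.imread("pics/s3.png"); p=tool()[0]
L=np.array([.4796,.0690,.105])
ov("z4",u,276,160,28,36,key(p-[0,0,.0155],np.radians(-13.7))+[(circ(L-[0,0,.001],.021),(0,0,255)),(circ(L,.0155),(0,0,255))],14)
E
```

```text
(no output)
```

View pics/z4.png

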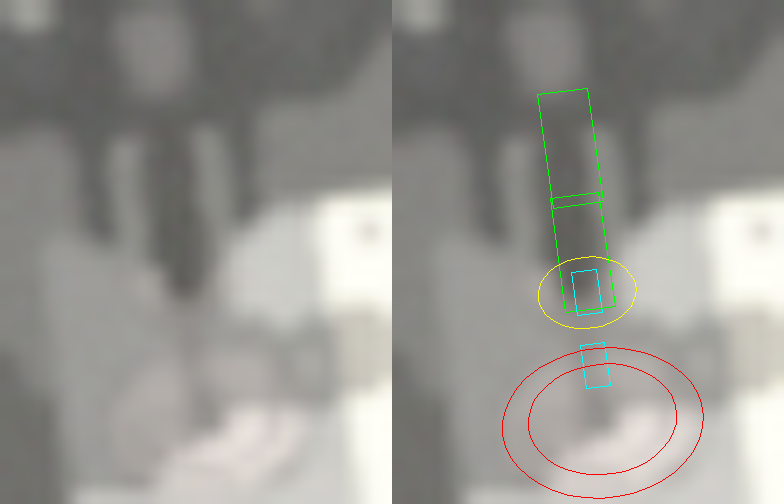

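```bash
python3 - <<'E'
from h import *
print(delta((.4801,.0700,.1460),-103.7), get_state()["tcp_pos"])
u=cv2.cvtColor(cv2.imread("pics/s3.png"),cv2.COLOR_BGR2GRAY)
print(u[168:192,282:296])
E
```

```text
(array([-0.12, -0.05,  1.32]), np.float64(0.05)) [0.47938134 0.06897631 0.15923198]
[[ 47  47  49  51  50  48  50  49  52  52  52  51  66  78]
 [ 48  49  57  59  54  47  49  58  74  68  55  52  69  81]
 [ 48  55  78  77  60  50  48  59  81  79  59  53  68  77]
 [ 51  61  84  81  58  48  47  54  79  81  66  53  68  79]
 [ 52  62  80  78  60  49  51  52  77  84  69  56  72  82]
 [ 52  58  81  79  60  51  50  54  77  86  72  58  70  84]
 [ 56  55  79  82  64  51  49  53  75  86  74  56  71  96]
 [ 55  55  77  87  69  51  49  48  67  84  77  68  99 131]
 [ 64  54  75  88  72  49  47  51  62  84  95 107 135 156]
 [ 84  74  82  90  71  51  47  49  61  87 116 140 157 162]
 [100  96  96  95  78  55  49  48  62  89 132 156 163 163]
 [105 103 100 104 101  79  50  49  64 101 138 157 164 165]
 [106 106 104 108 113  91  57  51  73 104 134 157 163 164]
 [105 105 105 106 110  99  78  71  86 103 133 155 162 163]
 [105 103 105 104 104  99  91  88  94 102 120 134 137 152]
 [106 106 106 107 103 100  97  92  97 104 108 110 113 126]
 [105 105 106 107 107 107 100  92  97 107 108 107 110 109]
 [104 106 105 105 107 110 108  97 105 117 120 123 119 109]
 [105 105 103 107 114 120 116 104 109 122 128 129 126 114]
 [107 106 103 113 123 125 122 107 103 114 124 128 127 116]
 [106 105 111 119 125 126 124 107  95 106 118 130 131 123]
 [106 105 116 120 121 120 117 106  94 104 143 167 169 151]
 [106 107 115 115 118 120 120 110 104 117 164 190 187 166]
 [105 104 113 113 115 121 127 128 147 165 183 191 180 174]]
```

Emit:
play_rows(moves=[{"claw": 0.5, "delta_pos": [-0.12, -0.05, 0.7], "twist": 0}, {"claw": 0.5, "delta_pos": [-0.12, -0.05, 1.3], "twist": 0}, {"claw": 0.5, "delta_pos": [-0.12, -0.05, 1.3], "twist": 0}, {"claw": 0.5, "delta_pos": [-0.12, -0.05, 1.3], "twist": 0}], force=90)

```text
clock: 6.25
tcp_pos: [0.4802, 0.0692, 0.1462]
orientation: [-0.0, -0.618, 0.787, 0.0]
wrist_force: [-0.2, 0.5, -1.1]
finger_gap: 0.0084
```

```bash
python3 - <<'E'
from ov import *
u=save("side","s5")[...,::-1]
s=get_state();print(s["clock"],s["tcp_pos"],s["finger_gap"],s["wrist_force"],tool()[1][:,2]);print(delta((.4801,.0700,.1460),-103.7))
g=cv2.cvtColor(u,cv2.COLOR_BGR2GRAY)
print(g[176:196,282:297])
E
```

```text
6.3 [0.48036921 0.06912262 0.1463828 ] 0.008386989602173489 [-0.26630195  0.90548854 -0.43344699] [ 1.92689534e-04  4.72234626e-05 -9.99999980e-01]
(array([-0.08,  0.05,  0.04]), np.float64(-0.04))
[[ 72  53  63  82  77  59  50  53  60  82  83  64  70 130 158]
 [ 79  57  60  79  79  60  52  50  57  78  80  63  69 131 161]
 [ 86  59  58  80  82  64  51  50  54  78  84  72  83 135 160]
 [ 89  66  57  80  84  65  50  47  54  79  96 107 127 151 162]
 [ 97  85  78  88  89  71  51  46  51  78 101 131 155 163 163]
 [104 101  99  98  96  77  54  48  54  82 105 139 159 162 162]
 [104 104 105 106 106  92  63  51  54  86 109 126 137 139 149]
 [105 106 106 108 113 104  74  55  56  85 101 107 110 114 123]
 [105 106 105 107 110 108  95  77  75  93  98 103 108 108 110]
 [105 105 105 108 105 106 101  92  89 100 112 118 119 109 107]
 [106 104 102 107 113 116 113 100  94 109 123 128 126 114 106]
 [106 104 104 113 122 126 123 107  95 109 122 127 126 117 108]
 [106 105 110 119 125 126 123 105  90 102 119 129 130 123 121]
 [107 104 116 119 121 120 118 106  93 104 143 165 169 152 157]
 [105 105 115 116 118 120 118 110 101 113 162 189 187 167 176]
 [106 104 113 113 114 123 124 124 135 155 181 192 181 175 179]
 [105 106 111 116 113 116 126 147 168 181 185 179 177 183 167]
 [104 105 106 111 117 134 145 155 161 164 173 182 176 163 145]
 [105 108 110 106 114 144 164 168 168 168 167 174 162 152 152]
 [115 131 142 142 142 156 163 165 166 166 162 163 160 164 166]]
```

Emit:
play_rows(moves=[{"claw": 0.5, "delta_pos": [0, 0, 0.3], "twist": 0}, {"claw": 0.5, "delta_pos": [0, 0, 0.6], "twist": 0}, {"claw": 0.5, "delta_pos": [0, 0, 0.8], "twist": 0}, {"claw": 0.5, "delta_pos": [0, 0, 0.8], "twist": 0}])

```text
clock: 6.8
tcp_pos: [0.4804, 0.0693, 0.1381]
orientation: [0.0, -0.617, 0.787, 0.0]
wrist_force: [0.3, 1.9, -1.1]
finger_gap: 0.0085
```

Emit:
play_rows(moves=[{"claw": 0.5, "delta_pos": [0, 0, 0.4], "twist": 0}, {"claw": 0.5, "delta_pos": [0, 0, 0.8], "twist": 0}, {"claw": 0.5, "delta_pos": [0, 0, 1.2], "twist": 0}, {"claw": 0.5, "delta_pos": [0, 0, 1.5], "twist": 0}, {"claw": 0.5, "delta_pos": [0, 0, 1.5], "twist": 0}])

```text
clock: 7.42
tcp_pos: [0.4803, 0.0694, 0.1229]
orientation: [0.0, -0.618, 0.787, 0.0]
wrist_force: [2.0, 4.2, -3.5]
finger_gap: 0.0086
```

Emit:
play_rows(moves=[{"claw": 0.5, "delta_pos": [-0.06, 0, 0.2], "twist": 0}, {"claw": 0.5, "delta_pos": [-0.06, 0, 0.4], "twist": 0}, {"claw": 0.5, "delta_pos": [-0.06, 0, 0.5], "twist": 0}, {"claw": 0.5, "delta_pos": [-0.06, 0, 0.5], "twist": 0}])

```text
clock: 7.92
tcp_pos: [0.4806, 0.0695, 0.1203]
orientation: [0.0, -0.617, 0.787, -0.001]
wrist_force: [-4.4, 1.8, 16.4]
finger_gap: 0.0083
```

```bash
python3 - <<'E'
from h import *
s=get_state();print(s["clock"],s["tcp_pos"],s["finger_gap"],s["wrist_force"],s["joint_pos"])
E
```

```text
7.925 [0.48056574 0.06946669 0.1203492 ] 0.008329179003669999 [-4.36754345  1.84455124 16.44303616] [-2.16216605e-02  2.06148547e-01 -3.78587156e-01  9.84553342e-01
 -5.32080166e-04 -1.35251349e+00]
```

Emit:
play_rows(moves=[{"claw": 0.5, "delta_pos": [0, 0, 0], "twist": 6}, {"claw": 0.5, "delta_pos": [0, 0, 0], "twist": 12}, {"claw": 0.5, "delta_pos": [0, 0, 0], "twist": 18}, {"claw": 0.5, "delta_pos": [0, 0, 0], "twist": 24}, {"claw": 0.5, "delta_pos": [0, 0, 0], "twist": 30}, {"claw": 0.5, "delta_pos": [0, 0, 0], "twist": 36}])

```text
clock: 8.68
tcp_pos: [0.4814, 0.0695, 0.1204]
orientation: [0.001, -0.343, 0.939, -0.001]
wrist_force: [-3.1, 2.5, 14.3]
finger_gap: 0.0088
```

```bash
python3 - <<'E'
from h import *
s=get_state();print(s["clock"],s["tcp_pos"],s["finger_gap"],s["wrist_force"],s["ft_torque"],delta((.48,.07,.12),-103.7))
E
```

```text
8.675 [0.48138404 0.06952525 0.12038691] 0.00877925659703038 [-3.1453337   2.50860611 14.34205426] [0.55233564 0.55638129 0.06052444] (array([0.08, 0.13, 0.04]), np.float64(-36.23))
```

Emit:
play_rows(moves=[{"claw": 0.5, "delta_pos": [0, 0, 0], "twist": 6}, {"claw": 0.5, "delta_pos": [0, 0, 0], "twist": 12}, {"claw": 0.5, "delta_pos": [0, 0, 0], "twist": 18}, {"claw": 0.5, "delta_pos": [0, 0, 0], "twist": 24}, {"claw": 0.5, "delta_pos": [0, 0, 0], "twist": 29}, {"claw": 0.5, "delta_pos": [0, 0, 0], "twist": 33}, {"claw": 0.5, "delta_pos": [0, 0, 0], "twist": 33}])

```text
clock: 9.55
tcp_pos: [0.4815, 0.0696, 0.1204]
orientation: [0.002, -0.063, 0.998, -0.0]
wrist_force: [-2.1, 3.3, 13.6]
finger_gap: 0.0085
```

```bash
python3 - <<'E'
from h import *
s=get_state();print(s["clock"],s["tcp_pos"],s["finger_gap"],s["wrist_force"],s["ft_torque"],delta((.48,.07,.12),-103.7))
E
```

```text
9.55 [0.4815086  0.06959885 0.12036268] 0.008472693507443615 [-2.0974883   3.25393291 13.63625179] [ 0.6441909   0.49848929 -0.05842718] (array([0.14, 0.06, 0.04]), np.float64(-69.07))
```

Emit:
play_rows(moves=[{"claw": 0.5, "delta_pos": [0, 0, 0], "twist": 3}, {"claw": 0.5, "delta_pos": [0, 0, 0], "twist": 6}, {"claw": 0.5, "delta_pos": [0, 0, 0], "twist": 6}, {"claw": 0.5, "delta_pos": [0, 0, 0], "twist": 6}])

```text
clock: 10.05
tcp_pos: [0.4817, 0.0696, 0.1204]
orientation: [0.002, -0.011, 1.0, -0.0]
wrist_force: [-0.0, 3.6, 13.6]
finger_gap: 0.0082
```

```bash
python3 - <<'E'
from h import *
s=get_state();print(s["clock"],s["tcp_pos"],s["finger_gap"],s["wrist_force"],s["ft_torque"],delta((.48,.07,.12),-103.7))
E
```

```text
10.05 [0.48168748 0.069632   0.12040702] 0.008158188664130376 [-0.02836782  3.62829757 13.63525168] [0.68924291 0.3080757  0.24607604] (array([0.17, 0.04, 0.04]), np.float64(-75.01))
```

Emit:
play_rows(moves=[{"claw": 0.5, "delta_pos": [0, 0, -0.1], "twist": -1.5}, {"claw": 0.5, "delta_pos": [0, 0, -0.1], "twist": -3}, {"claw": 3, "delta_pos": [0, 0, -0.1], "twist": -3}, {"claw": 3, "delta_pos": [0, 0, -0.1], "twist": -3}, {"claw": 3, "delta_pos": [0, 0, -0.1], "twist": -3}, {"claw": 3, "delta_pos": [0, 0, -0.1], "twist": -3}], force=40)

```text
clock: 10.8
tcp_pos: [0.4802, 0.0695, 0.119]
orientation: [-0.0, -0.037, 0.999, -0.0]
wrist_force: [-0.2, 0.5, 0.2]
finger_gap: 0.0299
```

Emit:
play_rows(moves=[{"claw": 3, "delta_pos": [0, 0, -1.5], "twist": 0}, {"claw": 3, "delta_pos": [0, 0, -3.5], "twist": 0}, {"claw": 3, "delta_pos": [0, 0, -6], "twist": 0}, {"claw": 3, "delta_pos": [0, 0, -9], "twist": 0}, {"claw": 3, "delta_pos": [0, 0, -9], "twist": 0}])

```text
clock: 11.42
tcp_pos: [0.4823, 0.0696, 0.2126]
orientation: [0.003, -0.037, 0.999, -0.0]
wrist_force: [0.6, -0.4, 0.5]
finger_gap: 0.0299
```

```bash
python3 - <<'E'
from h import *
s=get_state();print(s["clock"],s["tcp_pos"],s["finger_gap"],s["wrist_force"],s["joint_pos"],delta((.5066,-.2017,.15),-103.7))
E
```

```text
11.425 [0.48229426 0.06961148 0.21261046] 0.02988952481263121 [ 0.62587031 -0.36418856  0.45897286] [-2.15544799e-02  1.45964533e-01 -2.15681590e-01  1.20328566e+00
 -3.29403588e-05 -9.59076929e-02] (array([ -0.37, -27.23,   6.28]), np.float64(-72.04))
```

Emit:
play_rows(moves=[{"claw": 5, "delta_pos": [0, -2, 0], "twist": -8}, {"claw": 5, "delta_pos": [0, -5, 0], "twist": -16}, {"claw": 5, "delta_pos": [0, -8, 0], "twist": -24}, {"claw": 5, "delta_pos": [0, -11, 0], "twist": -32}, {"claw": 5, "delta_pos": [-0.1, -15, 0], "twist": -40}, {"claw": 5, "delta_pos": [-0.2, -19, 0], "twist": -48}, {"claw": 5, "delta_pos": [-0.3, -23, 1], "twist": -56}, {"claw": 5, "delta_pos": [-0.4, -26, 3], "twist": -64}, {"claw": 5, "delta_pos": [-0.4, -27.2, 6], "twist": -72}, {"claw": 5, "delta_pos": [-0.4, -27.2, 8], "twist": -72}, {"claw": 5, "delta_pos": [-0.4, -27.2, 8], "twist": -72}])

```text
clock: 12.8
tcp_pos: [0.5029, -0.2006, 0.1272]
orientation: [-0.001, -0.617, 0.787, 0.002]
wrist_force: [-0.5, 0.3, 0.0]
finger_gap: 0.0502
```

```bash
python3 - <<'E'
from ov import *
t=save("top","t6")[...,::-1];u=save("side","s6")[...,::-1]
s=get_state();print(s["clock"],s["tcp_pos"],s["finger_gap"],s["wrist_force"],s["joint_pos"],delta((.5066,-.2017,.051),-103.7))
c=lambda a,x,y,w,h:cv2.resize(a[y:y+h,x:x+w],(400,400),interpolation=cv2.INTER_CUBIC)
cv2.imwrite("pics/z6.png",np.vstack([np.hstack([c(t,282,180,50,50),c(u,266,150,50,50)]),np.hstack([c(t,360,180,60,60),c(u,300,220,70,70)])])[::1])
cv2.imwrite("pics/z6.png",cv2.resize(cv2.imread("pics/z6.png"),(600,600)))
E
```

```text
12.9 [ 0.50458268 -0.20113137  0.12953888] 0.0498868189559391 [ 0.63805045 -0.42411005  0.83917408] [-5.27198331e-01  3.04373000e-01 -2.21918758e-01  1.04483074e+00
  1.36174947e-04 -1.85826310e+00] (array([ 0.01, -0.21,  7.85]), np.float64(-0.04))
```

View pics/z6.png

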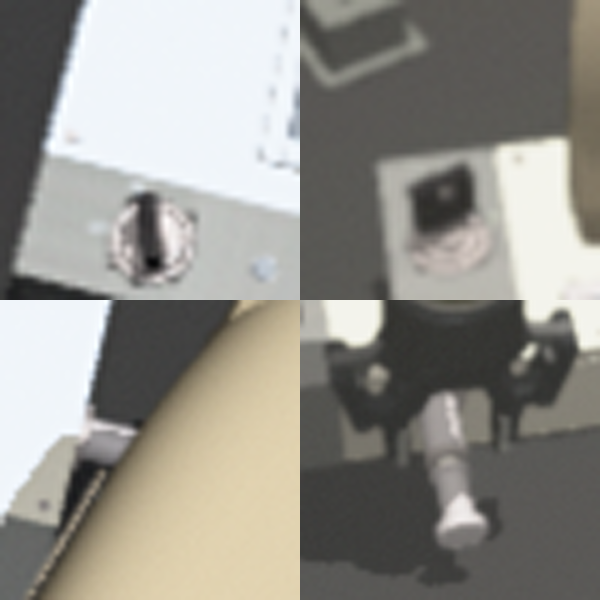

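Emit:
play_rows(moves=[{"claw": 5, "delta_pos": [0, -0.2, 2], "twist": 0}, {"claw": 5, "delta_pos": [0, -0.2, 4.5], "twist": 0}, {"claw": 5, "delta_pos": [0, -0.2, 7], "twist": 0}, {"claw": 5, "delta_pos": [0, -0.2, 7.8], "twist": 0}, {"claw": 5, "delta_pos": [0, -0.2, 7.8], "twist": 0}, {"claw": 1, "delta_pos": [0, -0.2, 7.8], "twist": 0}, {"claw": 1, "delta_pos": [0, -0.2, 7.8], "twist": 0}, {"claw": 1, "delta_pos": [0, -0.2, 7.8], "twist": 0}, {"claw": 1, "delta_pos": [0, -0.2, 7.8], "twist": 0}, {"claw": 1, "delta_pos": [0, -0.2, 7.8], "twist": 0}], force=60)

```text
clock: 14.15
tcp_pos: [0.507, -0.2021, 0.0527]
orientation: [0.0, -0.617, 0.787, -0.001]
wrist_force: [-2.4, 0.7, 5.3]
finger_gap: 0.0182
```

```bash
python3 - <<'E'
from ov import *
s=get_state();print(s["clock"],s["tcp_pos"],s["finger_gap"],s["wrist_force"],delta((.5066,-.2017,.051),-103.7))
E
```

```text
14.15 [ 0.50702636 -0.20211501  0.05268992] 0.018181793105419338 [-2.44486526  0.67231934  5.26600684] (array([-0.03,  0.05,  0.17]), np.float64(-0.05))
```

Emit:
play_rows(moves=[{"claw": 1, "delta_pos": [0.5, 0, 0], "twist": 0}, {"claw": 1, "delta_pos": [1, 0, 0], "twist": 0}, {"claw": 1, "delta_pos": [1.5, 0, 0], "twist": 0}, {"claw": 1, "delta_pos": [2, 0, 0], "twist": 0}, {"claw": 1, "delta_pos": [2.5, 0, 0], "twist": 0}, {"claw": 1, "delta_pos": [3, 0, 0], "twist": 0}, {"claw": 1, "delta_pos": [3.5, 0, 0], "twist": 0}, {"claw": 1, "delta_pos": [3.8, 0, 0], "twist": 0}, {"claw": 1, "delta_pos": [4, 0, 0], "twist": 0}, {"claw": 1, "delta_pos": [4, 0, 0], "twist": 0}, {"claw": 1, "delta_pos": [4, 0, 0], "twist": 0}, {"claw": 1, "delta_pos": [4, 0, 0], "twist": 0}], force=80)

```text
clock: 15.65
tcp_pos: [0.498, -0.2388, 0.0527]
orientation: [0.002, -0.618, 0.786, 0.0]
wrist_force: [0.6, 7.4, 7.5]
finger_gap: 0.018
```

```bash
python3 - <<'E'
from ov import *
t=save("top","t7")[...,::-1];u=save("side","s7")[...,::-1]
s=get_state();p,R=tool();print(s["clock"],s["tcp_pos"],s["finger_gap"],s["wrist_force"],R.T@(p-[.5070,-.2021,.0527]),R[:,0]@s["wrist_force"])
c=lambda a,x,y,w,h,W=400,H=400:cv2.resize(a[y:y+h,x:x+w],(W,H),interpolation=cv2.INTER_CUBIC)
cv2.imwrite("pics/z7.png",np.hstack([c(t,360,180,60,60),c(u,308,230,60,60)]))
E
```

```text
15.75 [ 0.49796697 -0.23875137  0.05270922] 0.01833574954682883 [-0.03156071  7.10244928  7.92573895] [ 0.03774763  0.0001162  -0.00014767] -6.922828632387874
```

View pics/z7.png

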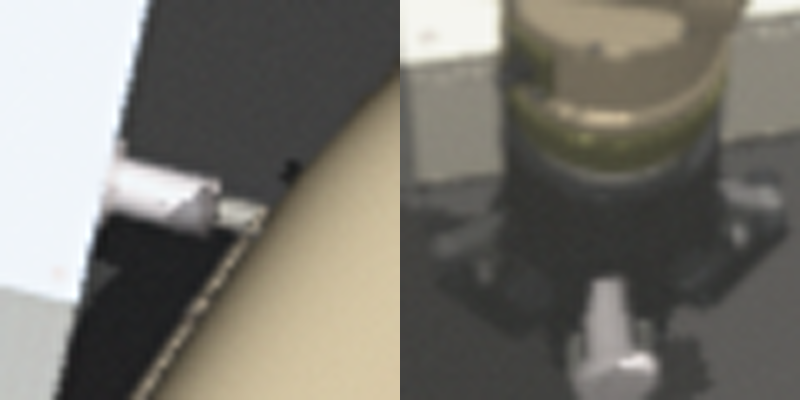

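Emit:
play_rows(moves=[{"claw": 1, "delta_pos": [0.15, 0, 0], "twist": 0}, {"claw": 1, "delta_pos": [0.3, 0, 0], "twist": 0}, {"claw": 1, "delta_pos": [0.3, 0, 0], "twist": 0}, {"claw": 1, "delta_pos": [0.3, 0, 0], "twist": 0}, {"claw": 1, "delta_pos": [0.3, 0, 0], "twist": 0}, {"claw": 1, "delta_pos": [0.3, 0, 0], "twist": 0}])

```text
clock: 16.5
tcp_pos: [0.4973, -0.2415, 0.0527]
orientation: [0.002, -0.618, 0.786, 0.0]
wrist_force: [1.4, 7.6, 7.2]
finger_gap: 0.0174
```

```bash
python3 - <<'E'
from ov import *
t=save("top","t8")[...,::-1];u=save("side","s8")[...,::-1]
s=get_state();p,R=tool();print(s["clock"],s["tcp_pos"],s["finger_gap"],s["wrist_force"],R.T@(p-[.5070,-.2021,.0527]),abs(s["qvel"]).max())
x=R[:,0]; 
for d in (0,.040): # flange outer-face centre if rod home / drawn 40
    print(proj("side",np.array([.5066,-.2017,.07])+x*(.026+d)))
M=np.array([.5128,-.1765,.07]); print([ (14*(proj("top",M+x*a)-[375,195]+.5)).round() for a in (-.004,0,.004)])
c=lambda a,x,y,w,h,W=400,H=400:cv2.resize(a[y:y+h,x:x+w],(W,H),interpolation=cv2.INTER_CUBIC)
cv2.imwrite("pics/z8.png",np.hstack([c(t,375,195,28,28),c(u,325,265,30,30)]))
E
```

```text
16.6 [ 0.49728243 -0.2415909   0.05272007] 0.017413609718814754 [0.85004171 7.70070849 8.53716094] [ 0.04066842  0.00010994 -0.00017568] 0.001614484604732133
[338.20998851 275.32590114]
[341.08774428 289.27040929]
[array([220., 222.]), array([239., 227.]), array([258., 231.])]
```

View pics/z8.png

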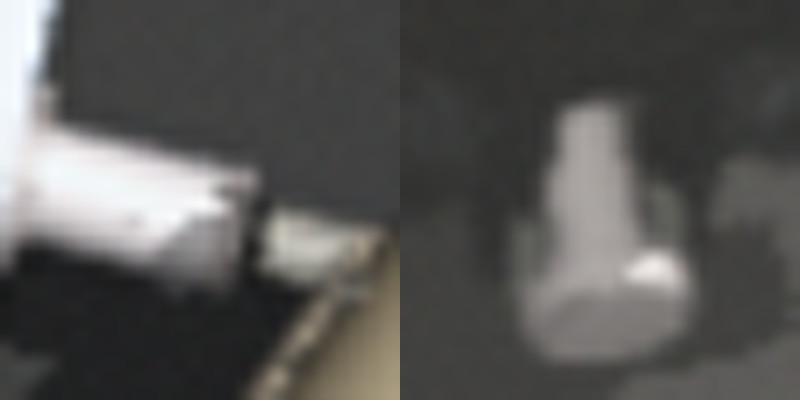

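```bash
python3 -c "
from h import *
print(env.hand_in()); s=get_state(); print(s['clock'],s['tcp_pos'],s['wrist_force'],s['finger_gap'])"
```

```text
the job is handed in; nothing more can be done
None
the job is handed in; nothing more can be done
```

I took the square-headed key from the stand's left slot, pushed it home in the key switch and turned it clockwise to its stop. I then let go of it, drew the shutter rod out by its knob, and handed the job in at about 16.6 s while holding it there. `hand_in` gives no verdict, so the outcome rests on these checks:

- **Key home:** the tool stopped at 0.1203 m with a 16 N push, against an expected 0.1205 m.
- **Key turned:** I turned it 75° in all, and the torque rose to 0.25 N m at the stop, well above the 0.06 N m friction. A picture after release shows the key seated and turned.
- **Rod:** drawn 40.7 mm by the tool's travel and standing still. The grip was commanded at 80 N, and the wrist reads about 8 N against the spring. In the top picture about half of the dark ring shows outside the tube's mouth, as it should at 40 mm. The flange position in the side picture agrees to about 1 px.
- **Other things on the bench:** the pictures and forces showed no contact, but I did not measure the slide, the round-headed key or the other objects again at the end.

**Disagreements:**
- The side camera placed things about 2 mm off the top camera and the arm's own reading. I allowed for this when lining up the key.
- The finger opening read 1–2 mm under the true widths (about 9 mm on the 10 mm head, about 18 mm on the 20 mm neck). I put this down to pad compression.

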